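# Release the latched mode key

## Robot

A 7-joint arm with a two-finger parallel gripper is mounted at the origin on the work surface. World frame = base frame: x ahead of the robot, y to its left, z up, the work surface at z = 0. Lengths are in m, angles in rad, forces in N, time in s.
With the tool pointing down it reaches from about 0.35 to 0.9 m from the base axis. Payload 8.1 kg.
Tool frame: the origin (TCP) lies midway between the tips of the shut fingers; the grasp point (between the pads) lies 19 mm behind it; z points along the fingers, y is the line along which they close (so a half turn about z gives the same grasp; the last joint's range is limited). The gripper opens to 92 mm and grips with 3 to 60 N. Pads are 19 mm wide; open, the fingers measure 130 mm over their backs; the gripper's body (75 mm by 190 mm) begins 47 mm behind the grasp point.
Start: joints at [-1.214, 0.434, 0.025, 1.573, -0.012, 1.134, -0.075], TCP at [0.277, 0.56, 0.227] pointing down, gripper open.
Joint ranges: [-2.62, 2.62], [-0.44, 2.09], [-1.27, 1.32], [0.08, 2.57], [-1.32, 4.46], [0.12, 2], [-2.74, 2.74]. Speed limits (rad/s): [2.22, 2.22, 3.01, 3.01, 3.14, 3.14, 3.14].

## Interface

Orientations are given as a rotation vector (axis times angle).
In Python, from rig import manip gives the robot as it stands.
- The arm moves only by the tool arm_command, never from a script. Its argument "steps" is a list of rows, each a list of 7 numbers: the shift along the tool's x, y, z in cm, then the turn, a rotation vector about the tool's x, y, z in degrees, then the opening, from 0 (shut) to 1 (fully open). In form: [[dx, dy, dz, rx, ry, rz, gripper], ...]. A call has 1 to 8 rows; each row is the pose to reach, as a shift and turn from the pose commanded when the call began, along the tool's axes at that moment; what a row does not reach only later rows make up. A row lasts 1/10 s, in which the tool goes at most 50 mm and 8.59 degrees, less where a joint would pass 70% of its speed; a pose out of reach is approached as far as the arm can. A call with a gripper value outside its range is refused whole. The fingers move at their own pace and stop on an object; the grip force is fixed at half the most. Time passes only in rows, so rows that repeat a pose let the fingers close. It gives the time, the measured TCP pose, the force, the opening and the grip force at its end, in the units of the state.
- manip.get_obs(): the state, without advancing time (a new reading comes with each control period).
- manip.camera(name): name is "scene" or "top"; returns (picture, depth): 384x512x3 uint8, red, green, blue; 384x512 float32, m along the optical axis (not along the pixel's ray), 0 where there is no reading.
- manip.calibration(name): a dict with "mtx" (3x3 intrinsics, pixels), "dist_coeffs" ([k1, k2, p1, p2, k3] as OpenCV has them; the pictures are not rectified), "pose" (4x4, takes a point from camera to world coordinates). Camera axes: x right, y down, z forward; pixel columns grow to the right and rows downward; lengths in m; the calibration is good to about 2 mm. A picture is of the moment at which its call begins. calibration takes no time and is no camera call.
- manip.sign_off(): hands the job in; it is judged then, once.
The state is a dict: "clock": time; "q": joint angles; "qvel": joint speeds; "joint_torque": joint torques, N m; "position": TCP position; "tool_rot": TCP orientation; "ft_force": force on the tool from outside, world axes, zero at the start; "moment": the same for the moment, N m; "finger_gap": finger opening in m; "grip_force": force on a finger pad.
Only numpy, scipy, OpenCV 4.12 (cv2) and the standard library are available. Lean on these libraries where they do the work, as an engineer would, in place of code of your own. Each camera call takes 0.05 s, during which the arm holds its last target. There are 200 camera calls.

## Task

One of the four identical keys on the green machine key box was left latched down. Feel for it by tapping keys only lightly, then press that key fully home so that it lets go and springs back up, and take the hand away. Do not press any of the other keys deep, and leave the sleeve, tape roll, parts bin and screwdriver where they lie.

Things in the scene. Friction and masses are not known exactly. Their poses are not given: they have to be found in the camera images.
- keybox: Green steel key box fixed on the bench, 120 (x) x 270 (y) x 55 mm high; origin: centre of its underside; x points away from the robot at yaw 0, z up. On its flat top four identical grey square keys in a row along y, 48 mm apart, caps 26 x 26 mm, each in a 42 mm square frame 4 mm high. A free key stands 14 mm above the box top, the latched one 10 mm. Press with shut fingers, near the cap's middle.
- spot1 (a point): Fixed point of the key box at the first key from the left (+y end): middle of where the top of an unpressed key stands, 69 mm above the bench. Axes as the key box. It does not move with the key, nor tell whether it is latched. The latched cap's top is 4 mm below this point; a key pressed fully home is 8 mm below it, still 2 mm above its frame.
- spot2 (a point): The same for the second key from the left.
- spot3 (a point): The same for the third key from the left.
- spot4 (a point): The same for the fourth key from the left (-y end).
- latched_key (a joint): Travel in m of whichever key is latched (its place is not told): 0 up, 0.004 latched, 0.008 fully home. It is firm up to about 3.2 N, lets go once pressed about 2.5 mm below its latched height (5 N; fully home is sure) and rises as the finger withdraws. The power is off: no key latches again.
- free_key1 (a joint): Travel in m of one of the three free keys (place not told): 0 up, 0.008 fully home. A free key gives from 1.2 N, then 1 mm per 0.5 N (5.2 N at full travel), and springs back up. A light tap sinks it by less than 5.5 mm.
- free_key2 (a joint): The same for another free key.
- free_key3 (a joint): The same for the remaining free key.
- sleeve: Bystander: upright aluminium tube, 52 mm across, 75 mm high, beyond the key box; origin at the centre of its underside.
- tape: Bystander: yellow roll of tape lying flat, 90 mm across, 22 mm high, left of the key box; origin at the centre of its underside.
- bin: Bystander: open red parts bin 100 x 100 x 50 mm high with drill bits in it, right of the key box; origin at the centre of its underside.
- screwdriver: Bystander: orange-handled screwdriver lying on the bench between the robot and the key box; it lies along its x axis.

How it is judged:
By the outcome, as a careful person would: the job done as asked, in the order asked, and still so for the second after the job is handed in, with the robot touching nothing.
It also fails if it takes over 48 s, if anything falls off the work surface, if the arm or the gripper's body presses on something with over 40 N, if the wrist force passes 120 N, or if a joint passes its speed limit or range.

## Working session

There is one attempt and no reset: what is moved stays moved. The work goes in short steps, Python scripts to look and compute and a tool call to move; the robot and the scene stay as the last step left them, time stands still between calls to the robot, and variables do not carry over. Pictures are saved under pics/ and viewed, at most 10 in all, crops included, and the job is handed in when it is done.

Besides the shell and the picture viewer there is one more tool, called by a JSON object that holds its "api" and its "payload", one argument or row to a line. arm_command: Moves the arm, as the interface text tells. Its arguments: {"type":"object","properties":{"steps":{"type":"array"}},"required":["steps"]}

```bash
mkdir -p pics; python3 - <<'E'
from rig import manip
import cv2,numpy as np
o=manip.get_obs();print({k:np.round(v,3) for k,v in o.items()})
for n in("top","scene"):
    p,d=manip.camera(n);cv2.imwrite(f"pics/{n}0.png",p[:,:,::-1]);np.savez(f"{n}0.npz",p=p,d=d)
    c=manip.calibration(n);print(c)
E
```

```text
{'clock': np.float64(0.0), 'q': array([-1.214,  0.435,  0.025,  1.574, -0.012,  1.134, -0.075]), 'qvel': array([-0.003,  0.   , -0.   , -0.001, -0.001, -0.001,  0.001]), 'joint_torque': array([-0.0000e+00, -6.6783e+01,  9.8500e-01, -3.1445e+01, -6.1000e-02,
        4.3000e-02,  0.0000e+00]), 'position': array([0.277, 0.56 , 0.226]), 'tool_rot': array([-7.160e-01, -3.059e+00,  2.000e-03]), 'ft_force': array([ 0.765, -0.136, -0.721]), 'moment': array([ 0.001,  0.026, -0.013]), 'grip_force': np.float64(0.0), 'finger_gap': np.float64(0.092)}
{'mtx': array([[395.90584554,   0.        , 254.19309637],
       [  0.        , 395.90584554, 192.5180072 ],
       [  0.        ,   0.        ,   1.        ]]), 'dist_coeffs': array([-0.00051922,  0.        ,  0.        ,  0.        ,  0.        ]), 'pose': array([[ 0.02013456, -0.98791302,  0.15369601,  0.42543334],
       [-0.99978717, -0.0192036 ,  0.00753949,  0.01866754],
       [-0.00449685, -0.15381511, -0.98808941,  1.04665648],
       [ 0.        ,  0.        ,  0.        ,  1.        ]])}
{'mtx': array([[401.8956843 ,   0.        , 256.39154777],
       [  0.        , 401.8956843 , 190.36936747],
       [  0.        ,   0.        ,   1.        ]]), 'dist_coeffs': array([0.0473355, 0.       , 0.       , 0.       , 0.       ]), 'pose': array([[-0.3623474 ,  0.53273724, -0.76478454,  1.43535798],
       [ 0.93192998,  0.19430096, -0.30619219,  0.3679384 ],
       [-0.01452161, -0.82367358, -0.56687826,  0.69754993],
       [ 0.        ,  0.        ,  0.        ,  1.        ]])}
```

View pics/top0.png

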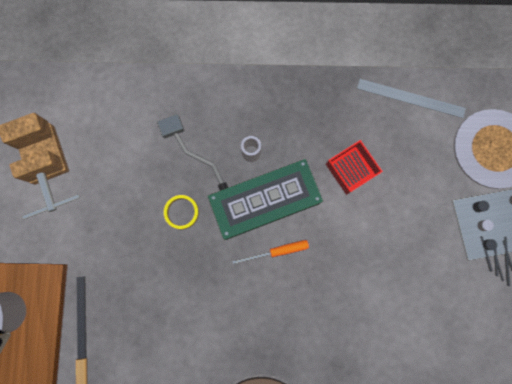

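View pics/scene0.png

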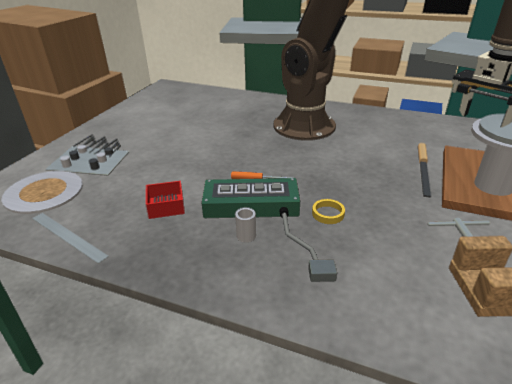

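The top view shows the green key box centred near (265,199), with keys at about (238,207), (257,201), (275,195) and (292,187). The tape is to its left, the bin to its right, the sleeve beyond it and the screwdriver in front. The scene view agrees.

```bash
cat >h.py <<'E'
import cv2,numpy as np
from rig import manip
from scipy.spatial.transform import Rotation as R
def ray(n,px,z):
    c=manip.calibration(n);u=cv2.undistortPoints(np.array(px,float).reshape(-1,1,2),c["mtx"],c["dist_coeffs"])[:,0]
    T=c["pose"];d=np.c_[u,np.ones(len(u))]@T[:3,:3].T
    return T[:3,3]+d*((z-T[2,3])/d[:,2])[:,None]
E
python3 - <<'E'
from h import *
for n in("top","scene"):
    f=np.load(n+"0.npz");p=f["p"];d=f["d"]
    hsv=cv2.cvtColor(p,cv2.COLOR_RGB2HSV)
    m=cv2.inRange(hsv,(65,90,30),(95,255,255))
    roi=np.zeros_like(m)
    if n=="top": roi[140:250,195:335]=255
    else: roi[165:230,195:310]=255
    m&=roi
    cs,h=cv2.findContours(m,cv2.RETR_CCOMP,cv2.CHAIN_APPROX_NONE)
    i=max(range(len(cs)),key=lambda i:cv2.contourArea(cs[i]))
    if n=="top":
        P=ray(n,cs[i],.055);r=cv2.minAreaRect((P[:,:2]*1000).astype(np.float32));print("box",r,np.round(cv2.boxPoints(r)))
    # keys: bright low-saturation blobs within the box hull
    hull=np.zeros_like(m);cv2.fillPoly(hull,[cv2.convexHull(cs[i])],255);hull=cv2.erode(hull,np.ones((5,5)))
    k=cv2.inRange(hsv,(0,0,125),(180,60,255))&hull
    c2,_=cv2.findContours(k,cv2.RETR_EXTERNAL,cv2.CHAIN_APPROX_NONE)
    for c in c2:
        if cv2.contourArea(c)>40:
            q=cv2.minAreaRect(c);P=ray(n,[q[0]],.059)[0];print(n,np.round(q[0],1),np.round(q[1],1),np.round(P,4),"depth",d[int(q[0][1]),int(q[0][0])])
    x,y,w,hh=cv2.boundingRect(hull);cv2.imwrite(f"pics/{n}1.png",cv2.resize(p[y:y+hh,x:x+w,::-1],None,fx=5,fy=5,interpolation=cv2.INTER_CUBIC))
o=manip.get_obs();print(R.from_rotvec(o["tool_rot"]).as_matrix().round(3))
E
```

```text
box ((565.1532592773438, -1.1437530517578125), (118.69817352294922, 264.4873962402344), 21.723766326904297) [[ 461.  100.]
 [ 559. -146.]
 [ 669. -102.]
 [ 571.  144.]]
top [238.1 207.8] [17.3 17.8] [0.5394 0.0657 0.059 ] depth 0.98507404
top [256.  201.1] [17.4 17.4] [0.5574 0.0213 0.059 ] depth 0.9853408
top [273.8 194.3] [17.4 17.4] [ 0.5756 -0.0233  0.059 ] depth 0.9873993
top [291.5 187.5] [17.3 17.3] [ 0.5937 -0.0679  0.059 ] depth 0.9971776
scene [225. 189.] [ 8. 14.] [ 0.5979 -0.0627  0.059 ] depth 1.1291424
scene [276.  187.5] [ 9. 14.] [0.5415 0.07   0.059 ] depth 1.1243807
[[-0.896  0.444 -0.   ]
 [ 0.444  0.896 -0.001]
 [-0.    -0.001 -1.   ]]
```

View pics/top1.png

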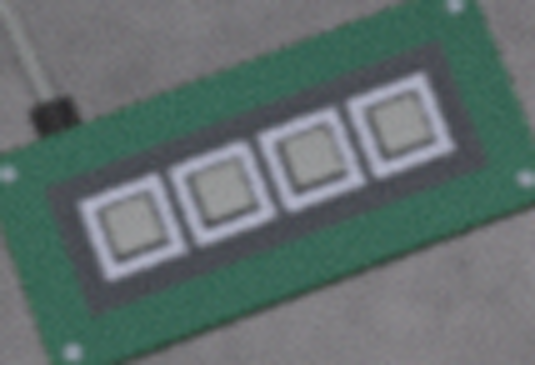

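Key spacing measures 48.1 mm, the box 119 x 264 mm and the yaw about 22°, all of which match the given sizes. I'll shut the fingers and move to above key 1.

{"api": "arm_command", "payload": {
  "steps": [
    [-45.4,-32.6,8,0,0,41.5,0],
    [-45.4,-32.6,8,0,0,41.5,0],
    [-45.4,-32.6,8,0,0,41.5,0],
    [-45.4,-32.6,8,0,0,41.5,0],
    [-45.4,-32.6,8,0,0,41.5,0],
    [-45.4,-32.6,8,0,0,41.5,0],
    [-45.4,-32.6,8,0,0,41.5,0],
    [-45.4,-32.6,8,0,0,41.5,0]
  ]
}}

```text
clock: 0.9
position: [0.4635, 0.2086, 0.1698]
tool_rot: [-1.753, -2.607, -0.0]
ft_force: [1.0, -0.3, 0.5]
finger_gap: 0.0326
grip_force: 0.0
```

```bash
cat >>h.py <<'E'
keys=np.array([[.5394,.0657],[.5574,.0213],[.5756,-.0233],[.5937,-.0679]])
def to():
    o=manip.get_obs();M=R.from_rotvec(o["tool_rot"]).as_matrix()
    print(o["clock"],o["position"].round(4),o["ft_force"].round(2),o["finger_gap"].round(4));print(M.round(3).tolist())
    for k in keys: print("tool shift cm",(M.T@(np.r_[k,.080]-o["position"])*100).round(2))
    w=(M.T@np.array([np.cos(np.radians(22.1)),np.sin(np.radians(22.1)),0]));print("yaw err",np.degrees(np.arctan2(-w[0],w[1])).round(2))
E
python3 -c "from h import *;to()"
```

```text
Traceback (most recent call last):
  File "h.py", line 11, in to
    print(o["clock"],o["position"].round(4),o["ft_force"].round(2),o["finger_gap"].round(4));print(M.round(3).tolist())
                                                                   ^^^^^^^^^^^^^^^^^^^^^
AttributeError: 'float' object has no attribute 'round'
```

```bash
sed -i 's/o\["finger_gap"\].round(4)/o["finger_gap"]/' h.py; python3 -c "from h import *;to()"
```

```text
0.9 [0.4635 0.2086 0.1698] [ 1.02 -0.34  0.47] 0.03261992641506169
[[-0.377, 0.926, -0.0], [0.926, 0.377, 0.0], [0.0, -0.0, -1.0]]
tool shift cm [-16.1    1.64   8.97]
tool shift cm [-20.89   1.63   8.97]
tool shift cm [-25.7    1.63   8.97]
tool shift cm [-30.52   1.62   8.97]
yaw err 0.07
```

{"api": "arm_command", "payload": {
  "steps": [
    [-16.1,1.6,6,0,0,0,0],
    [-16.1,1.6,6,0,0,0,0],
    [-16.1,1.6,6,0,0,0,0],
    [-16.1,1.6,7,0,0,0,0],
    [-16.1,1.6,8,0,0,0,0],
    [-16.1,1.6,8.5,0,0,0,0],
    [-16.1,1.6,8.5,0,0,0,0]
  ]
}}

```text
clock: 1.6
position: [0.5377, 0.0687, 0.0845]
tool_rot: [-1.75, -2.607, 0.001]
ft_force: [0.7, -0.3, 0.8]
finger_gap: 0.0004
grip_force: 0.0
```

```bash
python3 - <<'E'
from h import *
to();p,d=manip.camera("top")
cv2.imwrite("pics/t2.png",cv2.resize(p[150:250,190:340,::-1],None,fx=5,fy=5))
E
```

```text
1.6 [0.5377 0.0687 0.0845] [ 0.72 -0.33  0.82] 0.00040102899473166547
[[-0.379, 0.926, -0.002], [0.926, 0.379, 0.0], [0.001, -0.001, -1.0]]
tool shift cm [-0.34  0.05  0.44]
tool shift cm [-5.13  0.03  0.44]
tool shift cm [-9.95  0.03  0.43]
tool shift cm [-1.476e+01  1.000e-02  4.300e-01]
yaw err 0.15
```

View pics/t2.png

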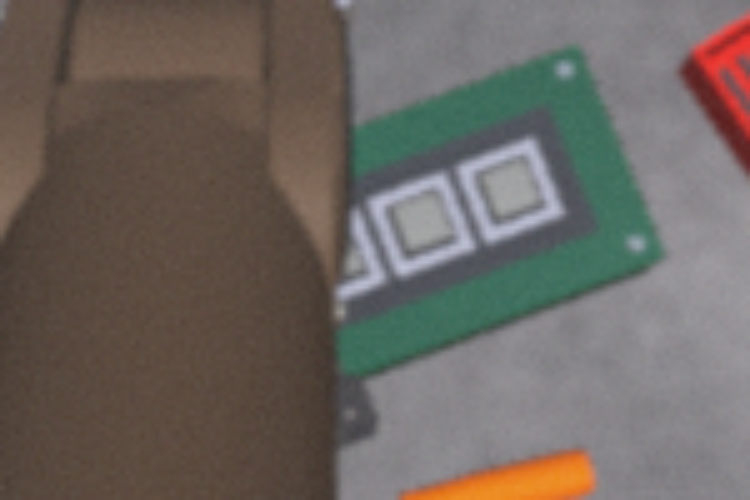

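The arm hides keys 1 and 2 in this picture, while keys 3 and 4 show where expected. I'll carry on by force.

{"api": "arm_command", "payload": {
  "steps": [
    [-0.2,0,0.9,0,0,0,0],
    [-0.2,0,0.9,0,0,0,0],
    [-0.2,0,0.9,0,0,0,0],
    [-0.2,0,0.9,0,0,0,0]
  ]
}}

```text
clock: 2.05
position: [0.5395, 0.0657, 0.0763]
tool_rot: [1.753, 2.607, 0.0]
ft_force: [-0.9, 0.3, -0.3]
finger_gap: 0.0002
grip_force: 0.0
```

```bash
python3 -c "from h import *;to()"
```

```text
2.05 [0.5395 0.0657 0.0763] [-0.9   0.34 -0.35] 0.00020238781232675084
[[-0.377, 0.926, 0.0], [0.926, 0.377, 0.0], [0.0, 0.0, -1.0]]
tool shift cm [ 0.01 -0.   -0.37]
tool shift cm [-4.78 -0.01 -0.37]
tool shift cm [-9.6  -0.01 -0.37]
tool shift cm [-14.42  -0.02  -0.37]
yaw err 0.07
```

{"api": "arm_command", "payload": {
  "steps": [
    [0,0,0.5,0,0,0,0],
    [0,0,0.7,0,0,0,0],
    [0,0,0.9,0,0,0,0],
    [0,0,0.9,0,0,0,0],
    [0,0,0.9,0,0,0,0]
  ]
}}

```text
clock: 2.55
position: [0.5394, 0.0655, 0.0671]
tool_rot: [-1.753, -2.607, -0.0]
ft_force: [-0.4, 1.0, 1.9]
finger_gap: 0.0004
grip_force: 1.0
```

{"api": "arm_command", "payload": {
  "steps": [
    [0,0,0.0,0,0,0,0],
    [0,0,0.0,0,0,0,0]
  ]
}}

```text
clock: 2.75
position: [0.5393, 0.0655, 0.0671]
tool_rot: [-1.753, -2.607, -0.0]
ft_force: [-0.9, 1.4, 2.0]
finger_gap: 0.0002
grip_force: 1.0
```

{"api": "arm_command", "payload": {
  "steps": [
    [0,0,0.1,0,0,0,0],
    [0,0,0.1,0,0,0,0],
    [0,0,0.1,0,0,0,0]
  ]
}}

```text
clock: 3.05
position: [0.5394, 0.0655, 0.0661]
tool_rot: [-1.753, -2.607, -0.0]
ft_force: [-0.5, 0.8, 3.4]
finger_gap: 0.0003
grip_force: 1.3
```

Key 1 already pushes back at 67 mm, so it is up and free. On to key 2.

{"api": "arm_command", "payload": {
  "steps": [
    [0,0,-1.0,0,0,0,0],
    [-2,0,-1.2,0,0,0,0],
    [-4.8,0,-1.2,0,0,0,0],
    [-4.8,0,-1.2,0,0,0,0],
    [-4.8,0,-1.0,0,0,0,0],
    [-4.8,0,-1.0,0,0,0,0]
  ]
}}

```text
clock: 3.65
position: [0.5571, 0.0218, 0.0759]
tool_rot: [-1.752, -2.607, -0.0]
ft_force: [-0.8, -0.2, -0.2]
finger_gap: 0.0002
grip_force: 0.0
```

{"api": "arm_command", "payload": {
  "steps": [
    [0,0,0.5,0,0,0,0],
    [0,0,0.7,0,0,0,0],
    [0,0,0.9,0,0,0,0],
    [0,0,0.9,0,0,0,0],
    [0,0,0.9,0,0,0,0]
  ]
}}

```text
clock: 4.15
position: [0.5574, 0.0213, 0.0671]
tool_rot: [-1.753, -2.607, -0.0]
ft_force: [-1.5, 1.0, 2.1]
finger_gap: 0.0003
grip_force: 1.1
```

{"api": "arm_command", "payload": {
  "steps": [
    [0,0,0.1,0,0,0,0],
    [0,0,0.1,0,0,0,0],
    [0,0,0.1,0,0,0,0]
  ]
}}

```text
clock: 4.45
position: [0.5575, 0.0212, 0.0662]
tool_rot: [1.753, 2.607, 0.001]
ft_force: [-0.9, 2.5, 1.9]
finger_gap: 0.0008
grip_force: 1.3
```

{"api": "arm_command", "payload": {
  "steps": [
    [0,0,0,0,0,0,0],
    [0,0,0,0,0,0,0]
  ]
}}

```text
clock: 4.65
position: [0.5576, 0.021, 0.0661]
tool_rot: [1.753, 2.607, 0.0]
ft_force: [-0.2, 2.0, 3.2]
finger_gap: 0.0003
grip_force: 1.3
```

Key 2 is also free. On to key 3.

{"api": "arm_command", "payload": {
  "steps": [
    [0,0,-1.0,0,0,0,0],
    [-2,0,-1.2,0,0,0,0],
    [-4.8,0,-1.2,0,0,0,0],
    [-4.8,0,-1.2,0,0,0,0],
    [-4.8,0,-1.0,0,0,0,0],
    [-4.8,0,-1.0,0,0,0,0]
  ]
}}

```text
clock: 5.25
position: [0.575, -0.0227, 0.0759]
tool_rot: [-1.752, -2.607, 0.0]
ft_force: [-0.1, 0.4, -0.8]
finger_gap: 0.0002
grip_force: 0.0
```

{"api": "arm_command", "payload": {
  "steps": [
    [0,0,0.5,0,0,0,0],
    [0,0,0.7,0,0,0,0],
    [0,0,0.9,0,0,0,0],
    [0,0,0.9,0,0,0,0],
    [0,0,0.9,0,0,0,0]
  ]
}}

```text
clock: 5.75
position: [0.5755, -0.0231, 0.0671]
tool_rot: [-1.753, -2.607, -0.0]
ft_force: [-0.5, 1.7, 2.6]
finger_gap: 0.0003
grip_force: 1.1
```

{"api": "arm_command", "payload": {
  "steps": [
    [0,0,0.1,0,0,0,0],
    [0,0,0.1,0,0,0,0],
    [0,0,0.1,0,0,0,0]
  ]
}}

```text
clock: 6.05
position: [0.5756, -0.0234, 0.0661]
tool_rot: [1.753, 2.607, 0.0]
ft_force: [-1.1, 2.3, 2.0]
finger_gap: 0.0005
grip_force: 1.3
```

{"api": "arm_command", "payload": {
  "steps": [
    [0,0,0,0,0,0,0],
    [0,0,0,0,0,0,0]
  ]
}}

```text
clock: 6.25
position: [0.5757, -0.0234, 0.0661]
tool_rot: [1.753, 2.607, 0.0]
ft_force: [-0.3, 1.2, 2.8]
finger_gap: 0.0003
grip_force: 1.3
```

Key 3 is free too, which leaves key 4. I'll check it with the same light tap.

{"api": "arm_command", "payload": {
  "steps": [
    [0,0,-1.0,0,0,0,0],
    [-2,0,-1.2,0,0,0,0],
    [-4.8,0,-1.2,0,0,0,0],
    [-4.8,0,-1.2,0,0,0,0],
    [-4.8,0,-1.0,0,0,0,0],
    [-4.8,0,-1.0,0,0,0,0]
  ]
}}

```text
clock: 6.85
position: [0.5932, -0.0672, 0.0758]
tool_rot: [-1.752, -2.607, 0.0]
ft_force: [-0.3, 0.5, -0.9]
finger_gap: 0.0002
grip_force: 0.0
```

{"api": "arm_command", "payload": {
  "steps": [
    [0,0,0.5,0,0,0,0],
    [0,0,0.7,0,0,0,0],
    [0,0,0.9,0,0,0,0],
    [0,0,0.9,0,0,0,0],
    [0,0,0.9,0,0,0,0]
  ]
}}

```text
clock: 7.35
position: [0.5937, -0.0678, 0.067]
tool_rot: [-1.753, -2.607, 0.0]
ft_force: [0.2, -0.7, 0.4]
finger_gap: 0.0006
grip_force: 0.0
```

{"api": "arm_command", "payload": {
  "steps": [
    [0,0,0.1,0,0,0,0],
    [0,0,0.1,0,0,0,0],
    [0,0,0.1,0,0,0,0]
  ]
}}

```text
clock: 7.65
position: [0.5937, -0.0679, 0.0661]
tool_rot: [1.753, 2.607, 0.0]
ft_force: [-0.9, 0.3, -0.3]
finger_gap: 0.0004
grip_force: 0.0
```

{"api": "arm_command", "payload": {
  "steps": [
    [0,0,0,0,0,0,0],
    [0,0,0,0,0,0,0]
  ]
}}

```text
clock: 7.85
position: [0.5937, -0.0679, 0.0661]
tool_rot: [1.753, 2.607, 0.0]
ft_force: [-0.5, 0.6, -0.3]
finger_gap: 0.0004
grip_force: 0.0
```

Key 4 gives no contact at 66 mm, so it is the latched one. I'll press it home.

{"api": "arm_command", "payload": {
  "steps": [
    [0,0,0.1,0,0,0,0],
    [0,0,0.2,0,0,0,0],
    [0,0,0.2,0,0,0,0]
  ]
}}

```text
clock: 8.15
position: [0.5938, -0.068, 0.0642]
tool_rot: [1.753, 2.607, 0.0]
ft_force: [-0.8, 0.3, 3.3]
finger_gap: 0.0005
grip_force: 1.7
```

{"api": "arm_command", "payload": {
  "steps": [
    [0,0,0.1,0,0,0,0],
    [0,0,0.2,0,0,0,0],
    [0,0,0.3,0,0,0,0],
    [0,0,0.33,0,0,0,0],
    [0,0,0.33,0,0,0,0]
  ]
}}

```text
clock: 8.65
position: [0.5938, -0.068, 0.0613]
tool_rot: [1.753, 2.606, 0.001]
ft_force: [-1.6, 0.7, 10.3]
finger_gap: -0.0
grip_force: 5.1
```

{"api": "arm_command", "payload": {
  "steps": [
    [0,0,-0.2,0,0,0,0],
    [0,0,-0.4,0,0,0,0],
    [0,0,-0.55,0,0,0,0],
    [0,0,-0.55,0,0,0,0],
    [0,0,-0.55,0,0,0,0]
  ]
}}

```text
clock: 9.15
position: [0.5938, -0.0679, 0.0662]
tool_rot: [1.753, 2.607, 0.0]
ft_force: [1.0, -0.8, 2.3]
finger_gap: 0.0003
grip_force: 1.3
```

{"api": "arm_command", "payload": {
  "steps": [
    [0,0,-1,0,0,0,0],
    [0,0,-4,0,0,0,0],
    [0,0,-9,0,0,0,0],
    [5,-10,-14,0,0,0,0],
    [10,-13,-16,0,0,0,0],
    [15,-16,-16,0,0,0,0],
    [20,-18,-16,0,0,0,0],
    [25,-18,-16,0,0,0,0]
  ]
}}

```text
clock: 9.95
position: [0.3844, 0.0376, 0.2196]
tool_rot: [1.756, 2.605, 0.001]
ft_force: [1.2, 2.2, 0.5]
finger_gap: 0.0005
grip_force: 0.0
```

{"api": "arm_command", "payload": {
  "steps": [
    [10,0,0,0,0,0,0],
    [10,0,0,0,0,0,0],
    [10,0,0,0,0,0,0],
    [10,0,0,0,0,0,0]
  ]
}}

```text
clock: 10.35
position: [0.3484, 0.1312, 0.2192]
tool_rot: [1.749, 2.609, 0.0]
ft_force: [-0.1, -0.4, 0.1]
finger_gap: 0.0002
grip_force: 0.0
```

```bash
python3 - <<'E'
from h import *
to();p,d=manip.camera("top")
cv2.imwrite("pics/t3.png",cv2.resize(p[120:280,150:400,::-1],None,fx=3,fy=3))
E
```

```text
10.35 [0.3484 0.1312 0.2192] [-0.08 -0.39  0.08] 0.00024182876224214888
[[-0.38, 0.925, 0.0], [0.925, 0.38, -0.0], [-0.0, 0.0, -1.0]]
tool shift cm [-13.31  15.18  13.92]
tool shift cm [-18.1   15.16  13.92]
tool shift cm [-22.92  15.14  13.93]
tool shift cm [-27.73  15.12  13.93]
yaw err 0.23
```

View pics/t3.png

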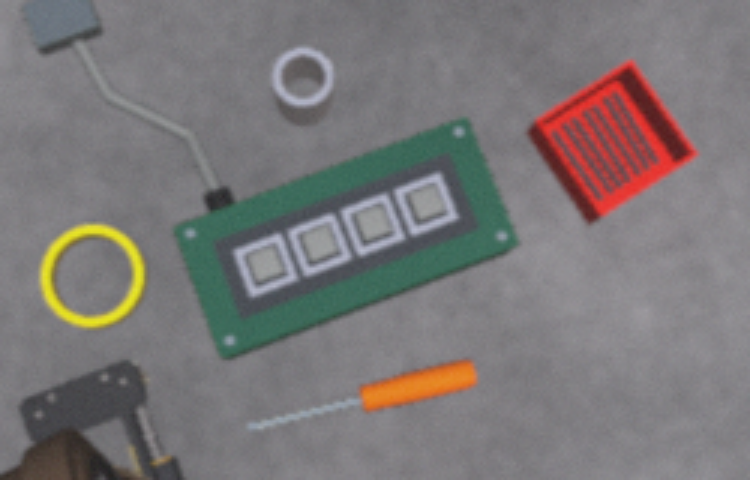

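Key 4 now pushes back with about 2.3 N at 66 mm, where there was no contact before, so it has let go. In the crop the four caps sit at about (267,265), (320,243), (373,222) and (428,201), all looking alike. The sleeve (303,77), tape (92,275), bin (612,142) and screwdriver (420,387) lie where they did, and the hand is clear.

```bash
python3 -c "from rig import manip;print(manip.sign_off())"
```

```text
the job is handed in; nothing more can be done
None
```

The fourth key from the left (-y end) was the latched one: I pressed it home, it let go and rose again, the other three were only lightly tapped, and the job was handed in at about 10.4 s with the hand clear.

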